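Plug the hose tail into the air manifold and open the tap

ROBOT

A 6-joint arm with a two-finger parallel gripper is mounted at the origin on the work surface. World frame = base frame: x ahead of the robot, y to its left, z up, the work surface at z = 0. Lengths are in m, angles in rad, forces in N, time in s.
With the tool pointing down it reaches from about 0.25 to 0.85 m from the base axis. Payload 12.5 kg.
Tool frame: the origin (TCP) lies on the front face of the gripper's body, between the roots of the fingers; the fingertips stand 84 mm ahead of it and the grasp point (between the pads) lies 65 mm ahead of it (ctrl.tcp_to_tips is the z of the fingertips in the tool frame, in m); z points along the fingers, y is the direction in which the jaws open and shut (so a half turn about z gives the same grasp; the last joint's range is limited). The gripper opens to 93 mm and grips with 3 to 60 N. Pads are 15 mm wide; open, the fingers measure 128 mm over their backs; the gripper's body (75 mm by 188 mm) begins 65 mm behind the grasp point.
Start: joints at [-1.287, 0.351, 1.652, -0, 1.139, -0.085], TCP at [0.198, -0.513, 0.303] pointing down, gripper open.
Joint ranges: [-2.75, 2.75], [-0.79, 2.1], [0.01, 2.65], [-1.57, 4.71], [0.07, 3.14], [-2.87, 2.87]. Speed limits (rad/s): [2.22, 2.22, 2.79, 3.14, 3.14, 3.14].

INTERFACE

Orientations are given as a unit quaternion [w, x, y, z].
In Python, from plant import sensors, grab_frame, camera_info, job_done, ctrl gives the robot as it stands.
- The arm moves only by the tool drive_tool, never from a script. Its argument "moves" is a list of rows, each an object with "jaw": the opening, from 0 (shut) to 1 (fully open); "offset": the shift along the tool's x, y, z scaled (see below), a list of three; "yaw": the turn about the tool's z scaled (see below). In form: [{"jaw": jaw, "offset": [dx, dy, dz], "yaw": yaw}, ...]. A call has 1 to 20 rows; each row is the pose to reach, as a shift and turn from the pose commanded when the call began, along the tool's axes at that moment, turning the shorter way round; what a row does not reach only later rows make up. The controller multiplies each number of a shift by 0.4 m and each number of a turn by pi rad. A row lasts 1/12 s, in which the tool goes at most 41.7 mm and 7.16 degrees, less where a joint would pass 70% of its speed; a pose out of reach is approached as far as the arm can. A call with a number of a shift or a turn outside -1 to 1 is refused whole. A call with a gripper value outside its range is refused whole. The fingers move at their own pace and stop on an object; "squeeze" is the grip in N (left out, the last holds). Time passes only in rows, so rows that repeat a pose let the fingers close. It gives the time, the measured TCP pose, the force and the opening at its end, in the units of the state.
- sensors.get_obs(): the state, without advancing time (a new reading comes with each control period).
- grab_frame(name): name is "scene" or "top" or "wrist"; returns the picture (480x640x3 uint8, blue, green, red); there is no depth.
- camera_info(name): a dict with "K" (3x3 intrinsics, pixels), "R" (3x3) and "t" (3): a world point X has camera coordinates R X + t. Camera axes: x right, y down, z forward; pixel columns grow to the right and rows downward; lengths in m; the calibration is good to about 2 mm. A picture is of the moment at which its call begins: read the wrist's pose just before it. camera_info takes no time and is no camera call; for the wrist camera it gives the pose at the moment of the call.
- job_done(): hands the job in, once; it reports no verdict.
The state is a dict: "clock": time; "qpos": joint angles; "joint_velocities": joint speeds; "tau": joint torques, N m; "eef_pos": TCP position; "orientation": TCP orientation; "force": force on the tool from outside, world axes, zero at the start; "wrist_torque": the same for the moment, N m; "opening": opening from 0.0 (shut) to 1.0 (fully open).
Only numpy, scipy, OpenCV 4.12 (cv2) and the standard library are available. Lean on these libraries where they do the work, as an engineer would, in place of code of your own. Each camera call takes 0.05 s, during which the arm holds its last target. There are 200 camera calls.

TASK

Take the barbed hose tail out of the wooden rack and push its stem down into the open push-in fitting on the bench air manifold until it is fully home and locked, feeling for the stop and not forcing it: the fitting must never take more than 35 newtons. Only then swing the tap lever on the manifold all the way over, away from where it leans. Leave the other two brass inserts in the rack and knock nothing over.

Things in the scene. Friction and masses are not known exactly. Their poses are not given: they have to be found in the camera images.
- tail: barbed hose tail, brass, 93 mm tall, 55-90 g, upright in one of the rack's three holes (which one varies), tip 12 mm above the table. Three cone-shaped barbs (18 mm wide) on top tell it from the other inserts. Origin: centre of the stem's lower tip; z up its axis. From the tip: chamfer 9 to 14 mm wide (0-2.5 mm), stem 14 mm wide with a locking groove at 8-15 mm, grip at 28-60 mm, barbs at 60-93 mm
- tail_grip (a point): point on the hose tail's axis 52 mm above its tip, on its knurled round grip (22 mm wide, any yaw): gripped here, fingertips reaching 19 mm lower still clear the rack and the fitting. Brass on finger: friction about 0.6
- rack: wooden block 60 x 230 x 40 mm tall, fixed; three blind holes 16.5 mm wide, 28 mm deep, in a row along its own y, 72 mm apart, one insert in each. Origin: centre of its underside
- plug: a bystander: blanking plug, same stem and grip as the hose tail but with a flat disc head 32 mm wide, 69 mm tall, in the rack. Origin at its tip
- joiner: a bystander: straight joiner, same stem and grip as the hose tail but with a plain 16 mm wide cylinder on top, 93 mm tall, in the rack. Origin at its tip
- manifold: aluminium block 70 x 270 x 40 mm tall lying along its own y, fixed. Origin: centre of its underside. On its top stand, in a row along y, the tap (95 mm to +y) and two steel fittings (at -10 mm and -90 mm of y, which is which varies): one open, one capped by a brass dome
- fitting: the open push-in fitting: steel hex nut 38 mm wide with an upright round socket 27 mm wide and a grey ring round its open mouth (bore 17 mm wide). Origin: on its axis, at the manifold's top face, 40 mm above the table; z up. The mouth stands 30 to 52 mm above this origin, depending on how far the socket is screwed in: not measured. More than 35 N damages it
- collet (a joint): collet in the open fitting, pushed down by the stem's tip against 1-3 N: 0 free (19 mm below the mouth), 0.007 m at the hard stop (26 mm below). From 12 mm below the mouth the chamfer must be pushed past detents (7 to 12 N); these snap into the groove in the last 3 mm. So the force rises, falls, then rises steeply at the stop. Locked, the collet rests near 0.0063; in but not locked, below 0.0045
- tap (a joint): the tap lever at the manifold's +y end: 0 closed, leaning 0.6 rad to the manifold's -x; 1.2 fully open, leaning 0.6 rad to its +x. It turns about the manifold's y, stays where it is left, and takes about 1 N at its knob
- tap_tip (a point): centre of the tap lever's black ball knob, 26 mm wide, 60 mm from the pivot; the pivot lies 62 mm above the table, 95 mm to +y of the manifold's centre
- beaker: a bystander: glass beaker 68 mm wide, 90 mm tall, upright. Origin: centre of its underside
- reagent: a bystander: brown bottle 60 mm wide, 130 mm tall, upright. Origin: centre of its underside
- wash: a bystander: small jar 44 mm wide, 90 mm tall, upright. Origin: centre of its underside
Mind the look-alikes: they are no part of the job. What is shaped like the tail but black, purple or turquoise is not meant.

How it is judged:
By the outcome, as a careful person would: the job done as asked, in the order asked, and still so for the second after the job is handed in, with the robot touching nothing.
It also fails if it takes over 61 s, if anything falls off the work surface, if the arm or the gripper's body presses on something with over 40 N, if the wrist force passes 120 N, or if a joint passes its speed limit or range.

## Working session

There is one attempt and no reset: what is moved stays moved. The work goes in short steps, Python scripts to look and compute and a tool call to move; the robot and the scene stay as the last step left them, time stands still between calls to the robot, and variables do not carry over. Pictures are saved under pics/ and viewed, and the job is handed in when it is done.

Besides the shell and the picture viewer there is one more tool, called as a command line: name --argument value ..., lists and objects as JSON in quotes. drive_tool: Moves the arm, as the interface text tells. Its arguments: {"type":"object","properties":{"moves":{"type":"array"},"squeeze":{"type":"number"}},"required":["moves"]}

```bash
mkdir -p pics; cat > h.py <<'E'
import numpy as np, cv2
from plant import sensors, grab_frame, camera_info, job_done, ctrl
def ray(ci,uv):
    K,R,t=[np.array(ci[k]) for k in 'KRt']
    return -R.T@t, R.T@np.linalg.inv(K)@np.array([uv[0],uv[1],1.])
def onz(ci,uv,z):
    c,d=ray(ci,uv); return c+d*(z-c[2])/d[2]
def proj(ci,X):
    K,R,t=[np.array(ci[k]) for k in 'KRt']
    p=K@(R@np.array(X)+t); return p[:2]/p[2]
E
python3 - <<'E'
from h import *
o=sensors.get_obs(); print(o)
for n in ('scene','top','wrist'):
    ci=camera_info(n); print(n,np.round(-np.array(ci['R']).T@np.array(ci['t']),3),np.round(ci['K'][0],1),np.round(ci['R'],2).tolist())
    cv2.imwrite(f'pics/{n}0.png',grab_frame(n))
E
```

```text
{'clock': 0.0, 'qpos': array([-1.28661915e+00,  3.51225113e-01,  1.65243898e+00,  2.18156973e-05,
        1.13910357e+00, -8.46071995e-02]), 'joint_velocities': array([-0.00011493,  0.00134123, -0.00057123,  0.00016186, -0.00033921,
       -0.0006566 ]), 'tau': array([ 5.65228640e-05, -4.97320747e+01, -2.85249513e+01,  6.99986424e-02,
        2.57638923e-02, -1.44534351e-04]), 'eef_pos': array([ 0.19821711, -0.51276702,  0.30220181]), 'orientation': array([-5.85565735e-04,  9.83048542e-01,  1.83344533e-01, -4.86713955e-05]), 'force': array([-0.01627997,  0.49953437, -0.30673947]), 'wrist_torque': array([-0.00735031,  0.03449233, -0.00317368]), 'opening': 1.0009876787370375}
scene [0.846 0.563 0.695] [465.6   0.  323.2] [[-0.87, 0.49, -0.0], [0.36, 0.63, -0.69], [-0.34, -0.61, -0.72]]
top [0.343 0.086 1.235] [550.5   0.  316.1] [[0.07, -1.0, 0.0], [-0.98, -0.07, -0.2], [0.2, 0.01, -0.98]]
wrist [ 0.274 -0.484  0.384] [432.8   0.  318.9] [[0.36, -0.93, -0.0], [-0.89, -0.34, 0.29], [-0.27, -0.1, -0.96]]
```

View pics/top0.png

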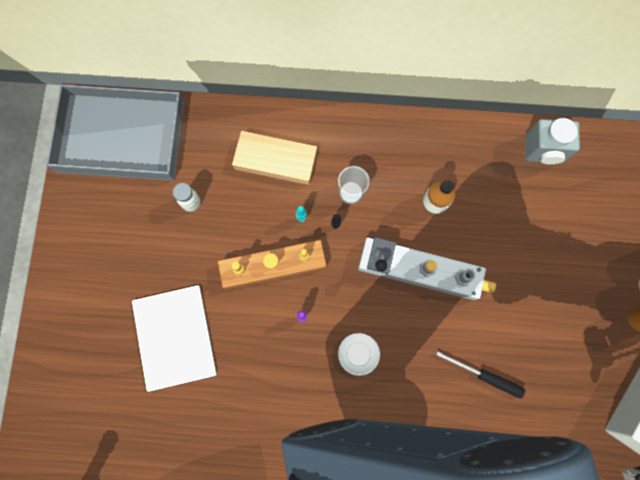

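View pics/scene0.png

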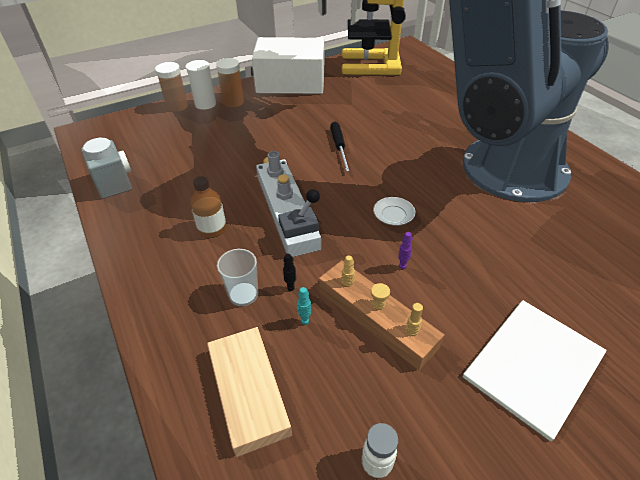

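The top view shows the rack at about (272,263) with three inserts, and the manifold from (365,255) to (485,285). The tap is at its left end, the dome at (429,268) and the open fitting at (466,276). I'll zoom in.

```bash
python3 - <<'E'
from h import *
t=cv2.imread('pics/top0.png'); s=cv2.imread('pics/scene0.png')
def z(im,x0,y0,x1,y1,n,k):
    cv2.imwrite(n,cv2.resize(im[y0:y1,x0:x1],None,fx=k,fy=k,interpolation=cv2.INTER_CUBIC))
z(t,210,220,370,300,'pics/tr.png',5)
z(t,350,225,510,305,'pics/tm.png',5)
z(s,240,140,450,370,'pics/sr.png',2.6)
E
```

```text
(no output)
```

View pics/tr.png

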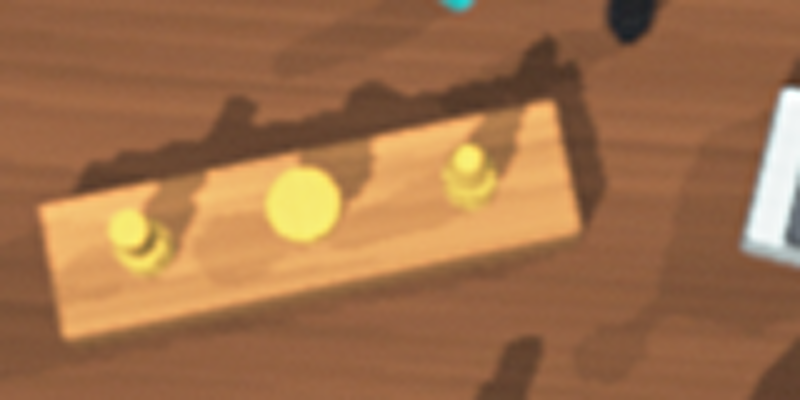

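View pics/tm.png

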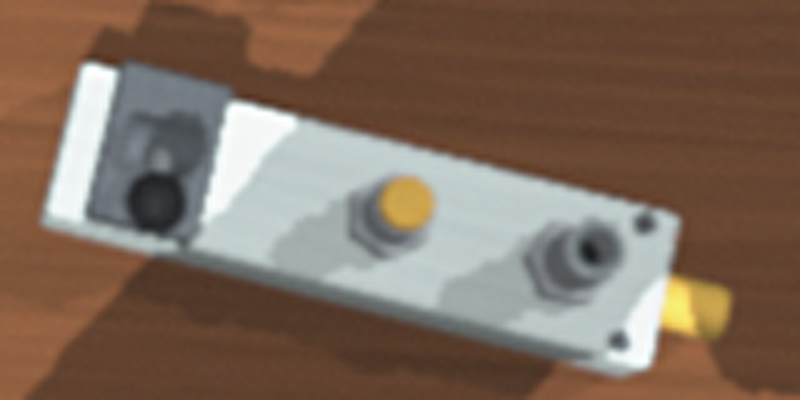

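View pics/sr.png

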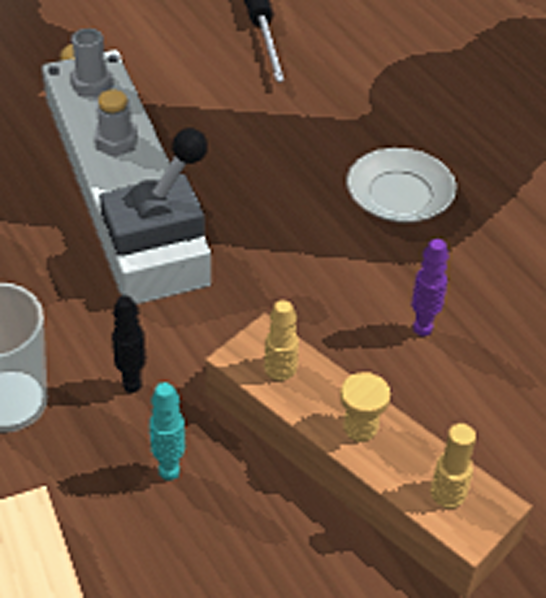

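The tail, with the barbs, is the insert nearest the manifold: top view (303.5,251.5), scene view (349,257). The plain joiner is at the far end and the disc plug is in the middle. The open fitting's mouth is at top (468,275) and scene (274,154), and the tap knob is at top (381,265).

```bash
cat >> h.py <<'E'
def tri(*cu):
    A=np.zeros((3,3));b=np.zeros(3)
    for ci,uv in cu:
        c,d=ray(ci,uv); d/=np.linalg.norm(d); P=np.eye(3)-np.outer(d,d); A+=P;b+=P@c
    X=np.linalg.solve(A,b); return X,[np.round(proj(ci,X)-uv,1).tolist() for ci,uv in cu]
E
python3 - <<'E'
from h import *
T=camera_info('top');S=camera_info('scene')
np.set_printoptions(precision=4,suppress=True)
q=lambda x,y,x0,y0,k:((x+.5)/k-.5+x0,(y+.5)/k-.5+y0)
tr=lambda x,y:q(x,y,210,220,5); tm=lambda x,y:q(x,y,350,225,5); sr=lambda x,y:q(x,y,240,140,2.6)
print('rack',[onz(T,tr(*p),.04)[:2] for p in((40,205),(555,100),(582,235),(65,340))])
mc=[onz(T,tm(*p),.04)[:2] for p in((85,62),(680,212),(42,222))]
print('man',mc, np.linalg.norm(mc[1]-mc[0]),np.linalg.norm(mc[2]-mc[0]))
for n,a,b in(('tail',(467,158),(283,304)),('plug',(304,203),(365,392)),('joiner',(129,228),(461,432)),('mouth',(594,248),(88,36)),('knob',(156,202),(190,146)),('dome',(407,202),(112,99))):
    print(n,*tri((T,tm(*a) if n in('mouth','knob','dome') else tr(*a)),(S,sr(*b))))
E
```

```text
rack [array([0.5312, 0.3138]), array([0.5944, 0.0911]), array([0.5349, 0.0751]), array([0.4727, 0.2966])]
man [array([ 0.6076, -0.0103]), array([ 0.5589, -0.2746]), array([0.5345, 0.0047])] 0.26872281325642977 0.07459291587616086
tail [0.5531 0.1256 0.1078] [[0.1, -0.1], [0.1, 0.0]]
plug [0.5336 0.1945 0.0803] [[-0.1, 0.1], [-0.2, -0.0]]
joiner [0.5139 0.2632 0.1065] [[0.1, -0.0], [0.1, 0.0]]
mouth [ 0.5312 -0.2225  0.0938] [[-0.0, 0.1], [-0.1, -0.0]]
knob [ 0.5343 -0.0366  0.1133] [[-0.1, 0.1], [-0.1, -0.0]]
dome [ 0.5466 -0.1455  0.0863] [[0.0, -0.0], [0.0, 0.0]]
```

Spacing, heights and knob are all consistent, so I'm moving to hover over the tail.

drive_tool --moves '[{"jaw":1,"offset":[0.7,-0.58,0],"yaw":0},{"jaw":1,"offset":[0.7,-0.58,0],"yaw":0},{"jaw":1,"offset":[0.7,-0.58,0],"yaw":0},{"jaw":1,"offset":[0.7,-0.58,0],"yaw":0},{"jaw":1,"offset":[0.7,-0.58,0],"yaw":0},{"jaw":1,"offset":[0.7,-0.58,0],"yaw":0},{"jaw":1,"offset":[0.7,-0.58,0],"yaw":0},{"jaw":1,"offset":[0.7,-0.58,0],"yaw":0},{"jaw":1,"offset":[0.7,-0.58,0],"yaw":0},{"jaw":1,"offset":[0.7,-0.58,0],"yaw":0}]'

```text
clock: 0.98
eef_pos: [0.3773, -0.192, 0.3028]
orientation: [-0.0, 0.983, 0.185, 0.0]
force: [-0.6, -0.8, 0.3]
opening: 1.001
```

drive_tool --moves '[{"jaw":1,"offset":[0.7,-0.59,0.13],"yaw":-0.471},{"jaw":1,"offset":[0.7,-0.59,0.13],"yaw":-0.471},{"jaw":1,"offset":[0.7,-0.59,0.13],"yaw":-0.471},{"jaw":1,"offset":[0.7,-0.59,0.13],"yaw":-0.471},{"jaw":1,"offset":[0.7,-0.59,0.13],"yaw":-0.471},{"jaw":1,"offset":[0.7,-0.59,0.13],"yaw":-0.471},{"jaw":1,"offset":[0.7,-0.59,0.13],"yaw":-0.471},{"jaw":1,"offset":[0.7,-0.59,0.13],"yaw":-0.471},{"jaw":1,"offset":[0.7,-0.59,0.13],"yaw":-0.471},{"jaw":1,"offset":[0.7,-0.59,0.13],"yaw":-0.471},{"jaw":1,"offset":[0.7,-0.59,0.13],"yaw":-0.471},{"jaw":1,"offset":[0.7,-0.59,0.13],"yaw":-0.471},{"jaw":1,"offset":[0.7,-0.59,0.13],"yaw":-0.471},{"jaw":1,"offset":[0.7,-0.59,0.13],"yaw":-0.471}]'

```text
clock: 2.15
eef_pos: [0.552, 0.1249, 0.2505]
orientation: [-0.0, 0.604, 0.797, -0.0]
force: [-0.5, 0.1, -1.0]
opening: 1.002
```

```bash
cat > snap.py <<'E'
import sys
from h import *
import json
o=sensors.get_obs(); ci=camera_info('wrist'); im=grab_frame('wrist')
cv2.imwrite(f'pics/{sys.argv[1]}.png',im); json.dump({k:np.array(ci[k]).tolist() for k in 'KRt'},open(f'pics/{sys.argv[1]}.json','w'))
print(o['clock'],np.round(o['eef_pos'],4),np.round(o['orientation'],4),np.round(o['force'],2),round(o['opening'],3))
E
python3 snap.py w1
```

```text
2.15 [0.552  0.1249 0.2505] [-1.000e-04  6.039e-01  7.970e-01 -2.000e-04] [-0.51  0.11 -0.99] 1.002
```

View pics/w1.png

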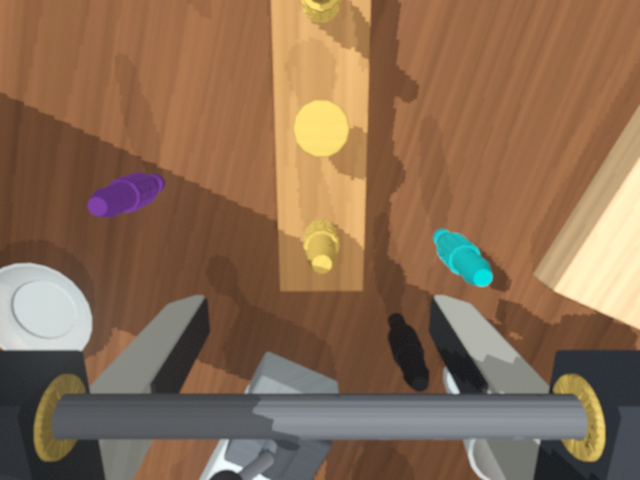

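The wrist view shows the tail's top at (321,264), midway between the fingers. The black look-alike is near the right finger, at (408,350). I'll check the offset and that clearance.

```bash
python3 - <<'E'
from h import *
import json
ci=json.load(open('pics/w1.json')); S=camera_info('scene')
im=cv2.imread('pics/w1.png'); hsv=cv2.cvtColor(im,cv2.COLOR_BGR2HSV)
print('tail top',onz(ci,(321,264),.105), 'grip',onz(ci,(321,238),.072))
q=lambda x,y:((x+.5)/2.6-.5+240,(y+.5)/2.6-.5+140)
print('black top',tri((ci,(420,381)),(S,q(124,300))),'base',onz(ci,(394,320),0),onz(S,q(131,388),0))
x=np.array([-.2705,.9627]);y=np.array([.9627,.2705]) # tool axes xy
for b in (onz(ci,(394,320),0)[:2],onz(S,q(131,388),0)[:2]): d=b-[.552,.1249]; print(d@x,d@y)
E
```

```text
tail top [0.55277629 0.12636612 0.105     ] grip [0.55135072 0.1319339  0.072     ]
black top (array([0.63668337, 0.06191389, 0.09391318]), [[0.3, 2.9], [0.6, 0.8]]) base [0.63612804 0.05977538 0.        ] [0.63769465 0.06037259 0.        ]
-0.08545211072157388 0.06337385822637781
-0.08530093734054803 0.06504358052104961
```

drive_tool --moves '[{"jaw":0.65,"offset":[0.002,0.003,0.08],"yaw":0},{"jaw":0.65,"offset":[0.002,0.003,0.16],"yaw":0},{"jaw":0.65,"offset":[0.002,0.003,0.24],"yaw":0},{"jaw":0.65,"offset":[0.002,0.003,0.29],"yaw":0},{"jaw":0.65,"offset":[0.002,0.003,0.304],"yaw":0},{"jaw":0.65,"offset":[0.002,0.003,0.304],"yaw":0},{"jaw":0.65,"offset":[0.002,0.003,0.304],"yaw":0}]'

```text
clock: 2.78
eef_pos: [0.5534, 0.1264, 0.1301]
orientation: [0.0, 0.603, 0.798, 0.0]
force: [-0.1, -0.0, 0.4]
opening: 0.653
```

```bash
python3 snap.py w2
```

```text
2.7833 [0.5534 0.1264 0.1301] [4.000e-04 6.030e-01 7.977e-01 4.000e-04] [-0.08 -0.04  0.37] 0.653
```

View pics/w2.png

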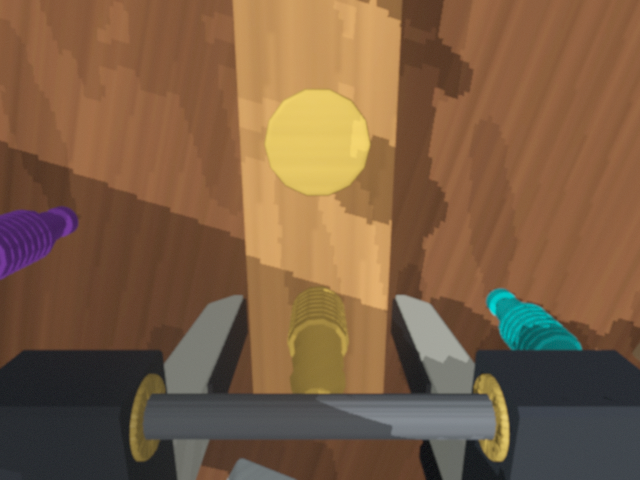

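The tail is centred between the fingers, at about (319,340). I want to confirm it has barbs before gripping, so I'll zoom in on the scene and wrist pictures.

```bash
python3 - <<'E'
from h import *
s=cv2.imread('pics/scene0.png'); w=cv2.imread('pics/w2.png'); v=cv2.imread('pics/w1.png')
r=lambda im,a:cv2.resize(im,a,interpolation=cv2.INTER_CUBIC)
cv2.imwrite('pics/z2.png',np.hstack([r(s[245:295,330:370],(240,300)),r(s[295:345,395:435],(240,300)),r(w[280:400,270:370],(300,300))]))
E
```

```text
(no output)
```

View pics/z2.png

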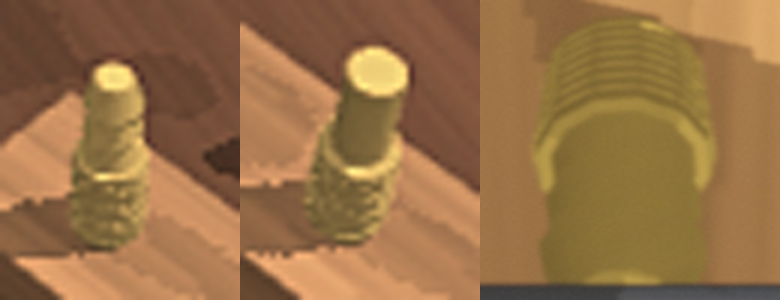

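The left crop (nearest the manifold) has cone-shaped barbs and the middle crop is the plain joiner, so this is the tail. I'll grip it with about 26 N, so it would slip below 35 N, then lift.

drive_tool --squeeze 26 --moves '[{"jaw":0,"offset":[0,0,0],"yaw":0},{"jaw":0,"offset":[0,0,0],"yaw":0},{"jaw":0,"offset":[0,0,0],"yaw":0},{"jaw":0,"offset":[0,0,0],"yaw":0},{"jaw":0,"offset":[0,0,0],"yaw":0},{"jaw":0,"offset":[0,0,0],"yaw":0},{"jaw":0,"offset":[0,0,0],"yaw":0},{"jaw":0,"offset":[0,0,0],"yaw":0},{"jaw":0,"offset":[0,0,0],"yaw":0},{"jaw":0,"offset":[0,0,0],"yaw":0}]'

```text
clock: 3.67
eef_pos: [0.5529, 0.1265, 0.1292]
orientation: [0.0, 0.602, 0.798, 0.0]
force: [-0.9, -0.2, 1.1]
opening: 0.235
```

drive_tool --moves '[{"jaw":0,"offset":[0,0,-0.03],"yaw":0},{"jaw":0,"offset":[0,0,-0.08],"yaw":0},{"jaw":0,"offset":[0,0,-0.14],"yaw":0},{"jaw":0,"offset":[0,0,-0.21],"yaw":0},{"jaw":0,"offset":[0,0,-0.28],"yaw":0},{"jaw":0,"offset":[0,0,-0.33],"yaw":0},{"jaw":0,"offset":[0,0,-0.35],"yaw":0},{"jaw":0,"offset":[0,0,-0.35],"yaw":0},{"jaw":0,"offset":[0,0,-0.35],"yaw":0}]'

```text
clock: 4.42
eef_pos: [0.5525, 0.1265, 0.2686]
orientation: [-0.0, 0.602, 0.798, -0.0]
force: [0.3, 0.4, -1.3]
opening: 0.229
```

```bash
python3 - <<'E'
from h import *
o=sensors.get_obs();print(o['eef_pos'],o['force'],o['opening'],o['orientation'])
cv2.imwrite('pics/s3.png',grab_frame('scene'));cv2.imwrite('pics/t3.png',grab_frame('top'))
E
```

```text
[0.55254371 0.12646507 0.26860112] [ 0.28208261  0.44381503 -1.27736388] 0.2287097620802204 [-2.09740944e-04  6.02436834e-01  7.98166510e-01 -1.99660806e-04]
```

View pics/s3.png

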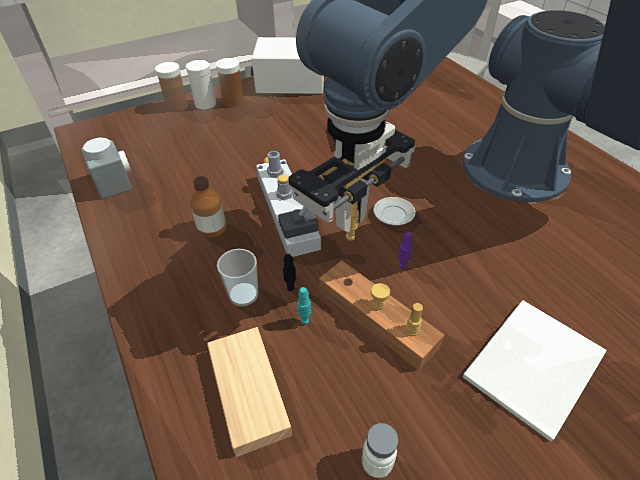

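View pics/t3.png

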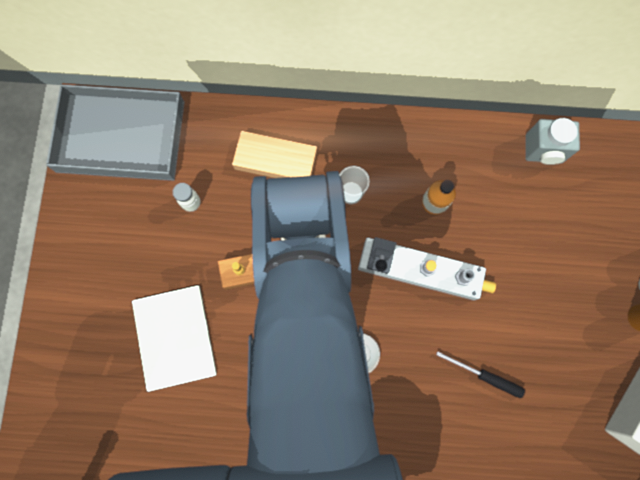

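The tail is lifted at scene (352,222); the joiner and plug are still in the rack. Next I'll move beside the fitting and look with the wrist camera.

drive_tool --moves '[{"jaw":0,"offset":[-0.05,-0.015,0],"yaw":0},{"jaw":0,"offset":[-0.14,-0.043,0],"yaw":0},{"jaw":0,"offset":[-0.23,-0.07,0],"yaw":0},{"jaw":0,"offset":[-0.32,-0.098,0],"yaw":0},{"jaw":0,"offset":[-0.41,-0.125,0],"yaw":0},{"jaw":0,"offset":[-0.5,-0.153,0],"yaw":0},{"jaw":0,"offset":[-0.59,-0.18,0],"yaw":0},{"jaw":0,"offset":[-0.68,-0.208,0],"yaw":0},{"jaw":0,"offset":[-0.77,-0.235,0],"yaw":0},{"jaw":0,"offset":[-0.85,-0.26,0],"yaw":0},{"jaw":0,"offset":[-0.91,-0.278,0],"yaw":0},{"jaw":0,"offset":[-0.94,-0.287,0],"yaw":0},{"jaw":0,"offset":[-0.95,-0.29,0],"yaw":0},{"jaw":0,"offset":[-0.95,-0.29,0],"yaw":0},{"jaw":0,"offset":[-0.95,-0.29,0],"yaw":0},{"jaw":0,"offset":[-0.95,-0.29,0],"yaw":0}]'

```text
clock: 5.85
eef_pos: [0.5457, -0.2693, 0.269]
orientation: [-0.0, 0.602, 0.799, 0.0]
force: [0.8, 0.6, -0.8]
opening: 0.23
```

```bash
python3 snap.py w4; python3 - <<'E'
from h import *
cv2.imwrite('pics/s4.png',grab_frame('scene'))
s=cv2.imread('pics/s3.png');t=cv2.imread('pics/t3.png')
r=lambda im:cv2.resize(im,(400,400),interpolation=cv2.INTER_CUBIC)
cv2.imwrite('pics/z4.png',np.hstack([r(t[255:305,440:490]),r(s[140:190,250:300])]))
E
```

```text
5.85 [ 0.5457 -0.2693  0.269 ] [-3.000e-04  6.019e-01  7.986e-01  1.000e-04] [ 0.83  0.63 -0.83] 0.23
```

View pics/w4.png

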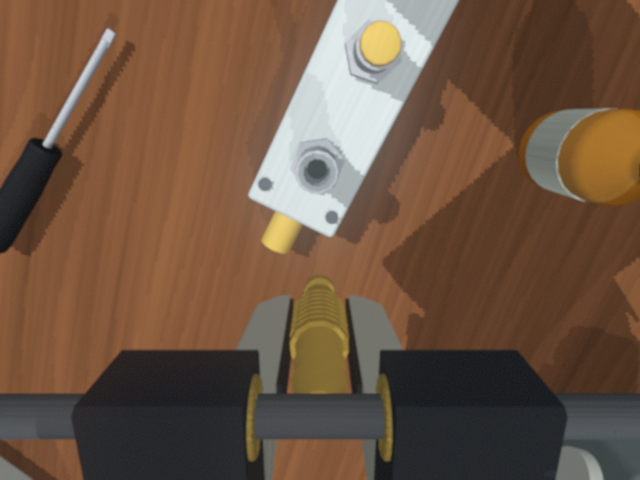

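View pics/z4.png

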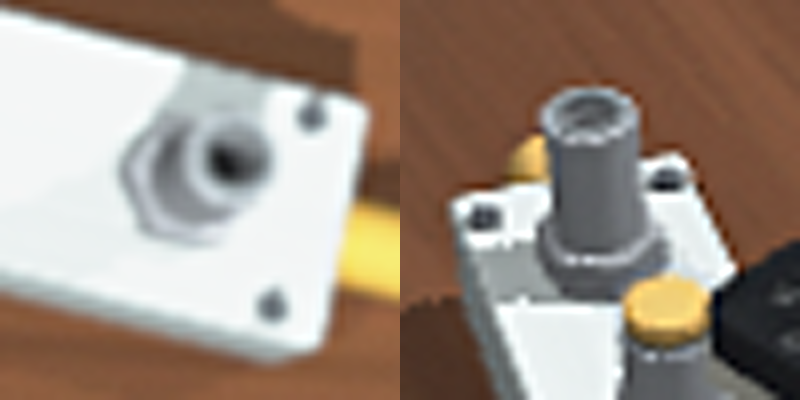

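View pics/s4.png

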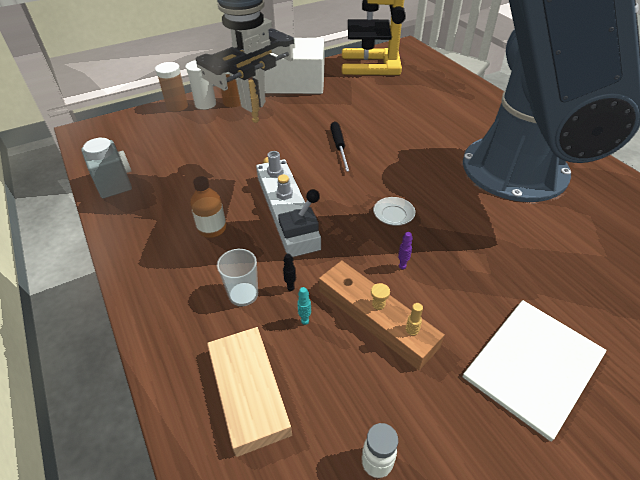

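The mouth is at wrist (316,170), top (468.3,273.5) and scene (273.3,154.2), and the tail's tip is near wrist (320,281). I'll zoom in on the wrist picture and triangulate across all three views.

```bash
python3 - <<'E'
from h import *
import json
np.set_printoptions(precision=4,suppress=True)
w=cv2.imread('pics/w4.png'); 
cv2.imwrite('pics/z5.png',np.hstack([cv2.resize(a,(400,400),interpolation=cv2.INTER_CUBIC) for a in (w[130:210,276:356],w[260:340,280:360])]))
g=cv2.cvtColor(w,cv2.COLOR_BGR2GRAY)[150:190,296:336]
m=(g<95).astype('u1'); n,l,st,c=cv2.connectedComponentsWithStats(m); print(st,c+[296,150])
ci=json.load(open('pics/w4.json'));T=camera_info('top');S=camera_info('scene')
print(tri((ci,(316.5,170)),(T,(468.3,273.6)),(S,(273.3,154.2))))
print(tri((ci,(316.5,170)),(T,(468.3,273.6))),tri((ci,(316.5,170)),(S,(273.3,154.2))))
for z in(.152,):print('tip at',onz(ci,(319.5,279),z), 'expected proj',proj(ci,(.5457,-.2693,.152)))
E
```

```text
[[   0    0   40   40 1312]
 [  11   10   20   19  288]] [[315.2668 169.5831]
 [316.5625 169.1215]]
(array([ 0.5318, -0.2223,  0.0926]), [[1.6, 0.8], [-0.2, 0.5], [0.0, -0.1]])
(array([ 0.5309, -0.2206,  0.1016]), [[0.9, -0.5], [0.2, 0.2]]) (array([ 0.5312, -0.2224,  0.0921]), [[0.7, 0.6], [0.2, 0.0]])
tip at [ 0.545  -0.2659  0.152 ] expected proj [318.9254 285.4679]
```

View pics/z5.png

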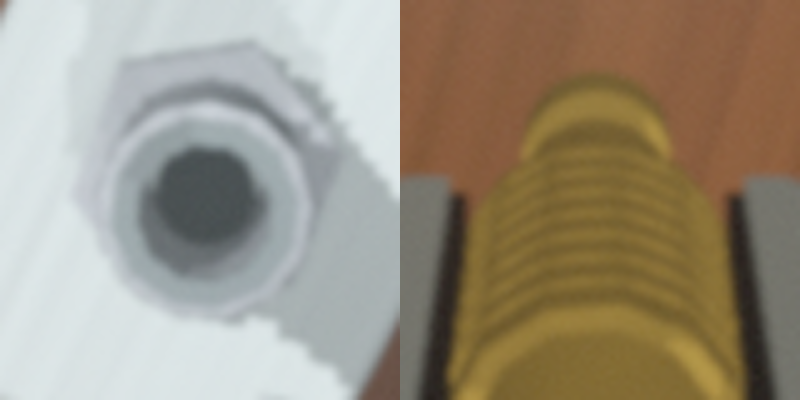

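```bash
python3 - <<'E'
from h import *
import json
np.set_printoptions(precision=4,suppress=True)
ci=json.load(open('pics/w4.json'));T=camera_info('top');S=camera_info('scene')
print([onz(ci,(317,171.7),z) for z in(.088,.092,.096)])
print([onz(T,(468.3,273.8),z) for z in(.088,.092,.096)],[onz(S,(273.3,154.2),z) for z in(.088,.092,.096)])
X,r=tri((ci,(317,171.7)),(T,(468.3,273.8)),(S,(273.3,154.2)));print(X,r)
d=X[:2]-sensors.get_obs()['eef_pos'][:2];print(d@[-.2754,.9613]/.4,d@[.9613,.2754]/.4)
E
```

```text
[array([ 0.5314, -0.2235,  0.088 ]), array([ 0.5313, -0.223 ,  0.092 ]), array([ 0.5312, -0.2225,  0.096 ])]
[array([ 0.5332, -0.2239,  0.088 ]), array([ 0.5325, -0.2228,  0.092 ]), array([ 0.5318, -0.2217,  0.096 ])] [array([ 0.5296, -0.2279,  0.088 ]), array([ 0.5316, -0.2227,  0.092 ]), array([ 0.5337, -0.2175,  0.096 ])]
[ 0.5318 -0.2228  0.0921] [[0.9, -0.1], [0.0, 0.3], [-0.1, -0.1]]
0.12189259540945518 -0.0012484440180303164
```

drive_tool --moves '[{"jaw":0,"offset":[0.04,0,0],"yaw":0},{"jaw":0,"offset":[0.09,-0.001,0],"yaw":0},{"jaw":0,"offset":[0.115,-0.001,0],"yaw":0},{"jaw":0,"offset":[0.1215,-0.001,0],"yaw":0},{"jaw":0,"offset":[0.1215,-0.001,0.03],"yaw":0},{"jaw":0,"offset":[0.1215,-0.001,0.07],"yaw":0},{"jaw":0,"offset":[0.1215,-0.001,0.1],"yaw":0},{"jaw":0,"offset":[0.1215,-0.001,0.115],"yaw":0},{"jaw":0,"offset":[0.1215,-0.001,0.12],"yaw":0},{"jaw":0,"offset":[0.1215,-0.001,0.12],"yaw":0},{"jaw":0,"offset":[0.1215,-0.001,0.12],"yaw":0}]'

```text
clock: 6.87
eef_pos: [0.532, -0.2244, 0.2214]
orientation: [0.0, 0.603, 0.798, 0.0]
force: [-0.9, 0.4, -0.2]
opening: 0.233
```

```bash
python3 - <<'E'
from h import *
o=sensors.get_obs();print(o['clock'],o['eef_pos'],o['force'],o['wrist_torque'])
s=grab_frame('scene');t=grab_frame('wrist')
r=lambda im,k:cv2.resize(im,(400,400),interpolation=cv2.INTER_CUBIC)
cv2.imwrite('pics/z6.png',np.hstack([r(t[220:320,270:370],0),r(s[110:190,234:314],0)]))
E
```

```text
6.8667 [ 0.53201944 -0.22440941  0.22144484] [-0.93213033  0.36108403 -0.15472823] [-0.05540162 -0.08112225  0.00530058]
```

View pics/z6.png

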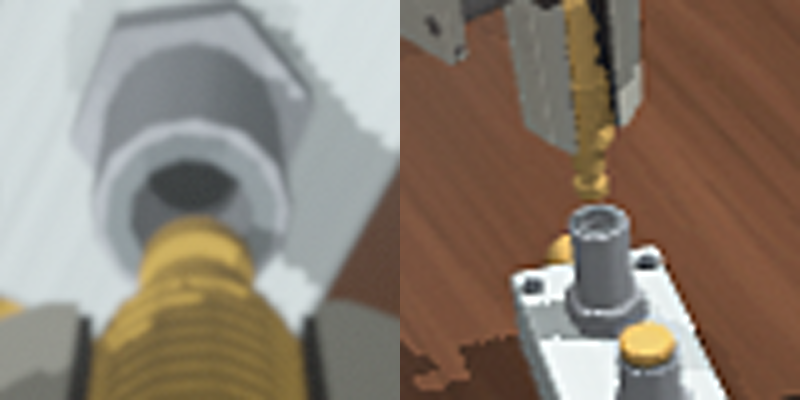

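The wrist zoom shows the stem about 1 mm to the right of the mouth, and the scene zoom shows it about 2 mm to the left. Together with the TCP reading, that means a correction of about +1.6 mm in tool x and −1.1 mm in tool y. Then I'll lower gently, to about 8 mm inside.

drive_tool --moves '[{"jaw":0,"offset":[0.004,-0.003,0],"yaw":0},{"jaw":0,"offset":[0.004,-0.003,0.005],"yaw":0},{"jaw":0,"offset":[0.004,-0.003,0.012],"yaw":0},{"jaw":0,"offset":[0.004,-0.003,0.018],"yaw":0},{"jaw":0,"offset":[0.004,-0.003,0.024],"yaw":0},{"jaw":0,"offset":[0.004,-0.003,0.028],"yaw":0},{"jaw":0,"offset":[0.004,-0.003,0.031],"yaw":0},{"jaw":0,"offset":[0.004,-0.003,0.034],"yaw":0},{"jaw":0,"offset":[0.004,-0.003,0.037],"yaw":0},{"jaw":0,"offset":[0.004,-0.003,0.037],"yaw":0}]'

```text
clock: 7.8
eef_pos: [0.5301, -0.2229, 0.2061]
orientation: [-0.0, 0.602, 0.798, -0.0]
force: [-0.7, -1.1, -0.5]
opening: 0.227
```

```bash
python3 - <<'E'
from h import *
o=sensors.get_obs();print(o['clock'],o['eef_pos'],o['force'],o['wrist_torque'])
s=grab_frame('scene');t=grab_frame('wrist')
r=lambda im,k:cv2.resize(im,(400,400),interpolation=cv2.INTER_CUBIC)
cv2.imwrite('pics/z7.png',np.hstack([r(t[220:320,270:370],0),r(s[110:190,234:314],0)]))
E
```

```text
7.8 [ 0.53012159 -0.22285946  0.20609416] [-0.71849026 -1.10999931 -0.53944854] [-0.00670344 -0.05925004 -0.00741639]
```

View pics/z7.png

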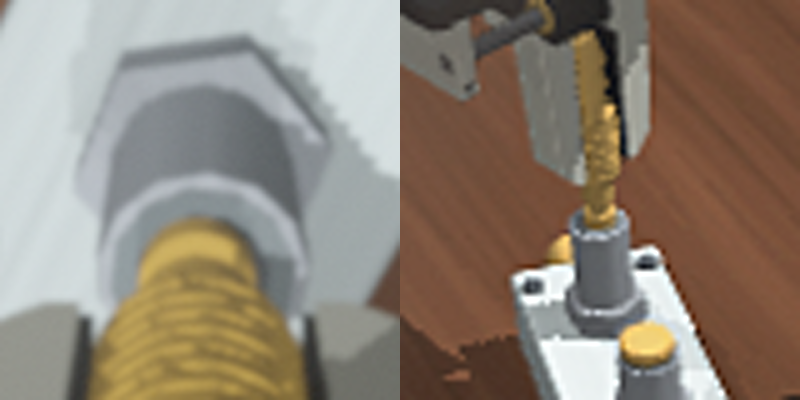

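The stem is now centred in both views (wrist 200 against 202, scene 600 against 601), with the tip entering and no contact force. I'll continue in small steps.

drive_tool --moves '[{"jaw":0,"offset":[0,0,0.004],"yaw":0},{"jaw":0,"offset":[0,0,0.008],"yaw":0},{"jaw":0,"offset":[0,0,0.012],"yaw":0},{"jaw":0,"offset":[0,0,0.016],"yaw":0},{"jaw":0,"offset":[0,0,0.016],"yaw":0}]'

```text
clock: 8.32
eef_pos: [0.5301, -0.2228, 0.1995]
orientation: [-0.0, 0.602, 0.798, -0.0]
force: [-0.0, 0.3, -0.6]
opening: 0.234
```

drive_tool --moves '[{"jaw":0,"offset":[0,0,0.003],"yaw":0},{"jaw":0,"offset":[0,0,0.006],"yaw":0},{"jaw":0,"offset":[0,0,0.009],"yaw":0},{"jaw":0,"offset":[0,0,0.009],"yaw":0}]'

```text
clock: 8.65
eef_pos: [0.5301, -0.2228, 0.1961]
orientation: [-0.0, 0.602, 0.798, -0.0]
force: [0.5, 0.4, -0.8]
opening: 0.232
```

drive_tool --moves '[{"jaw":0,"offset":[0,0,0.002],"yaw":0},{"jaw":0,"offset":[0,0,0.005],"yaw":0},{"jaw":0,"offset":[0,0,0.005],"yaw":0}]'

```text
clock: 8.9
eef_pos: [0.5303, -0.223, 0.1943]
orientation: [0.0, 0.602, 0.798, -0.0]
force: [0.4, -1.2, 0.2]
opening: 0.232
```

drive_tool --moves '[{"jaw":0,"offset":[0,0,0.003],"yaw":0},{"jaw":0,"offset":[0,0,0.005],"yaw":0},{"jaw":0,"offset":[0,0,0.005],"yaw":0}]'

```text
clock: 9.15
eef_pos: [0.5306, -0.2231, 0.1931]
orientation: [0.001, 0.602, 0.798, 0.0]
force: [0.0, 1.2, 5.9]
opening: 0.231
```

drive_tool --moves '[{"jaw":0,"offset":[0,0,0.003],"yaw":0},{"jaw":0,"offset":[0,0,0.005],"yaw":0},{"jaw":0,"offset":[0,0,0.005],"yaw":0}]'

```text
clock: 9.4
eef_pos: [0.5308, -0.2232, 0.1912]
orientation: [0.001, 0.602, 0.798, 0.0]
force: [1.5, -0.5, 2.3]
opening: 0.232
```

drive_tool --moves '[{"jaw":0,"offset":[0,0,0.003],"yaw":0},{"jaw":0,"offset":[0,0,0.005],"yaw":0},{"jaw":0,"offset":[0,0,0.005],"yaw":0}]'

```text
clock: 9.65
eef_pos: [0.5302, -0.2229, 0.188]
orientation: [0.0, 0.602, 0.798, 0.0]
force: [2.8, -1.2, -0.1]
opening: 0.229
```

drive_tool --moves '[{"jaw":0,"offset":[0,0,0.003],"yaw":0},{"jaw":0,"offset":[0,0,0.005],"yaw":0},{"jaw":0,"offset":[0,0,0.005],"yaw":0}]'

```text
clock: 9.9
eef_pos: [0.5302, -0.2229, 0.186]
orientation: [-0.0, 0.602, 0.798, 0.0]
force: [1.7, -1.1, -1.6]
opening: 0.232
```

drive_tool --moves '[{"jaw":0,"offset":[0,0,0.003],"yaw":0},{"jaw":0,"offset":[0,0,0.005],"yaw":0},{"jaw":0,"offset":[0,0,0.005],"yaw":0}]'

```text
clock: 10.15
eef_pos: [0.53, -0.2228, 0.1837]
orientation: [-0.0, 0.602, 0.798, 0.0]
force: [3.8, -1.5, -6.4]
opening: 0.233
```

drive_tool --moves '[{"jaw":0,"offset":[0,0,0.0],"yaw":0},{"jaw":0,"offset":[0,0,0.0],"yaw":0}]'

```text
clock: 10.32
eef_pos: [0.53, -0.2227, 0.1837]
orientation: [-0.001, 0.602, 0.798, 0.0]
force: [3.9, -0.2, -8.7]
opening: 0.234
```

drive_tool --moves '[{"jaw":0,"offset":[0,0,0.0015],"yaw":0},{"jaw":0,"offset":[0,0,0.0025],"yaw":0},{"jaw":0,"offset":[0,0,0.0025],"yaw":0}]'

```text
clock: 10.57
eef_pos: [0.5301, -0.2228, 0.1833]
orientation: [-0.0, 0.602, 0.798, -0.0]
force: [1.2, -0.4, -3.6]
opening: 0.23
```

The pull of −8.7 N suggests the detents have snapped into the groove. I'll go on in ~1 mm steps until the stop is felt.

drive_tool --moves '[{"jaw":0,"offset":[0,0,0.0015],"yaw":0},{"jaw":0,"offset":[0,0,0.0025],"yaw":0},{"jaw":0,"offset":[0,0,0.0025],"yaw":0}]'

```text
clock: 10.82
eef_pos: [0.5301, -0.2229, 0.1826]
orientation: [-0.0, 0.602, 0.798, -0.0]
force: [-0.2, -0.1, 1.8]
opening: 0.229
```

drive_tool --moves '[{"jaw":0,"offset":[0,0,0.001],"yaw":0},{"jaw":0,"offset":[0,0,0.002],"yaw":0},{"jaw":0,"offset":[0,0,0.002],"yaw":0}]'

```text
clock: 11.07
eef_pos: [0.5302, -0.223, 0.1822]
orientation: [0.0, 0.602, 0.798, -0.0]
force: [-1.7, 0.1, 8.5]
opening: 0.231
```

drive_tool --moves '[{"jaw":0,"offset":[0,0,0.001],"yaw":0},{"jaw":0,"offset":[0,0,0.002],"yaw":0},{"jaw":0,"offset":[0,0,0.002],"yaw":0}]'

```text
clock: 11.32
eef_pos: [0.5304, -0.2231, 0.182]
orientation: [0.0, 0.602, 0.798, -0.0]
force: [-3.4, 1.3, 14.3]
opening: 0.235
```

It's a hard stop: +6 N for 0.2 mm. I'll relieve the pressure to about zero, then open the jaws.

drive_tool --moves '[{"jaw":0,"offset":[0,0,-0.003],"yaw":0},{"jaw":0,"offset":[0,0,-0.005],"yaw":0},{"jaw":0,"offset":[0,0,-0.005],"yaw":0}]'

```text
clock: 11.57
eef_pos: [0.5302, -0.2229, 0.1828]
orientation: [0.0, 0.602, 0.798, -0.0]
force: [-0.1, -0.4, 2.1]
opening: 0.235
```

drive_tool --moves '[{"jaw":0,"offset":[0,0,-0.002],"yaw":0},{"jaw":0,"offset":[0,0,-0.004],"yaw":0},{"jaw":0,"offset":[0,0,-0.004],"yaw":0}]'

```text
clock: 11.82
eef_pos: [0.53, -0.2228, 0.1837]
orientation: [-0.0, 0.602, 0.798, -0.0]
force: [2.0, -0.4, -7.1]
opening: 0.232
```

drive_tool --moves '[{"jaw":0,"offset":[0,0,0.003],"yaw":0},{"jaw":0,"offset":[0,0,0.003],"yaw":0},{"jaw":0.3,"offset":[0,0,0.003],"yaw":0},{"jaw":0.45,"offset":[0,0,0.003],"yaw":0},{"jaw":0.6,"offset":[0,0,0.003],"yaw":0},{"jaw":0.6,"offset":[0,0,0.003],"yaw":0},{"jaw":0.6,"offset":[0,0,0.003],"yaw":0},{"jaw":0.6,"offset":[0,0,0.003],"yaw":0}]'

```text
clock: 12.48
eef_pos: [0.5302, -0.2229, 0.1832]
orientation: [0.0, 0.602, 0.798, -0.0]
force: [-0.3, -0.5, -0.3]
opening: 0.584
```

```bash
python3 snap.py w8; python3 - <<'E'
from h import *
s=grab_frame('scene')
cv2.imwrite('pics/z8.png',cv2.resize(s[100:220,220:380],(800,600),interpolation=cv2.INTER_CUBIC))
E
```

```text
12.4833 [ 0.5302 -0.2229  0.1832] [ 0.      0.6024  0.7982 -0.    ] [-0.31 -0.54 -0.31] 0.584
```

View pics/z8.png

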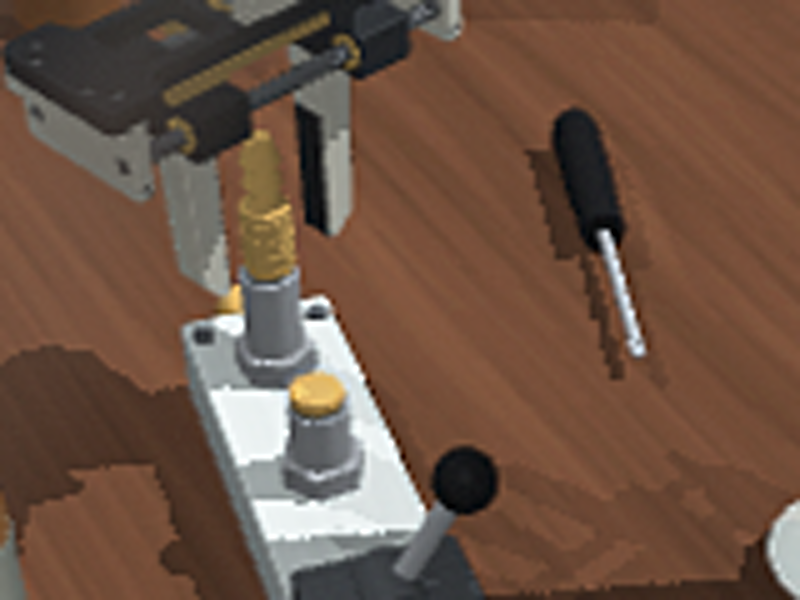

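View pics/w8.png

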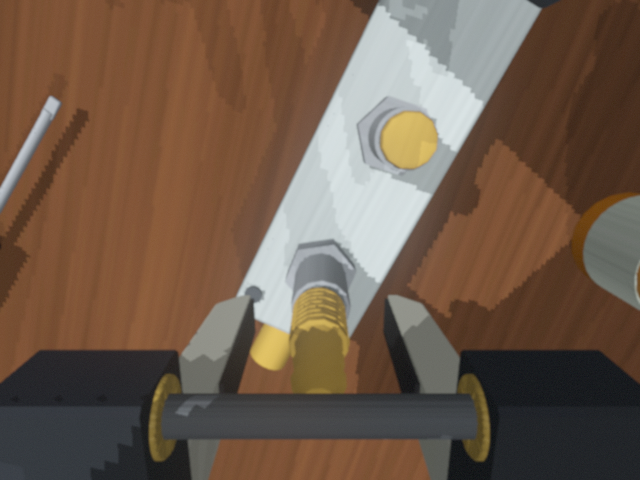

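The tail's grip sits flush with the mouth at zoom (268,275), it stands upright, and it resisted a 7 N pull. The knob is still leaning to −x at zoom (466,480). I'll rise clear, move to the −x side of the knob, turn and close the jaws.

drive_tool --moves '[{"jaw":0.6,"offset":[0,0,-0.04],"yaw":0},{"jaw":0.6,"offset":[0,0,-0.12],"yaw":0},{"jaw":0.6,"offset":[0,0,-0.2],"yaw":0},{"jaw":0.6,"offset":[0,0,-0.27],"yaw":0},{"jaw":0.6,"offset":[0,0,-0.29],"yaw":0},{"jaw":0,"offset":[0.05,0.005,-0.29],"yaw":-0.039},{"jaw":0,"offset":[0.12,0.01,-0.29],"yaw":-0.078},{"jaw":0,"offset":[0.2,0.018,-0.29],"yaw":-0.117},{"jaw":0,"offset":[0.28,0.025,-0.29],"yaw":-0.156},{"jaw":0,"offset":[0.36,0.032,-0.29],"yaw":-0.195},{"jaw":0,"offset":[0.43,0.04,-0.29],"yaw":-0.234},{"jaw":0,"offset":[0.475,0.043,-0.29],"yaw":-0.273},{"jaw":0,"offset":[0.494,0.045,-0.29],"yaw":-0.312},{"jaw":0,"offset":[0.494,0.045,-0.29],"yaw":-0.349},{"jaw":0,"offset":[0.494,0.045,-0.29],"yaw":-0.349},{"jaw":0,"offset":[0.494,0.045,-0.29],"yaw":-0.349}]'

```text
clock: 13.92
eef_pos: [0.4932, -0.0279, 0.2987]
orientation: [-0.0, 0.1, 0.995, 0.0]
force: [-0.0, -1.2, 0.1]
opening: 0.004
```

```bash
python3 snap.py w9; python3 - <<'E'
from h import *
cv2.imwrite('pics/s9.png',grab_frame('scene')); print(sensors.get_obs()['qpos'])
E
```

```text
13.9167 [ 0.4932 -0.0279  0.2987] [-3.00e-04  9.99e-02  9.95e-01  0.00e+00] [-0.04 -1.25  0.08] 0.004
[-1.51351009e-01  2.53747377e-01  1.79652602e+00 -3.06336933e-07
  1.09172185e+00 -1.52134742e+00]
```

View pics/s9.png

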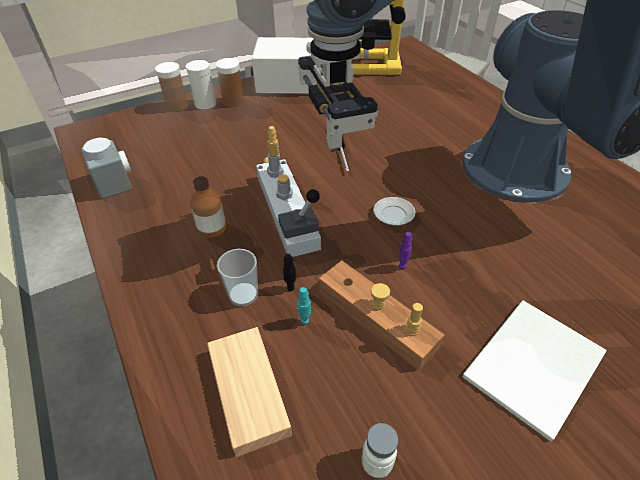

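The tail stands locked at scene (272,140). The gripper is closed and on the near side of the knob (313,197). I'll descend and begin the push.

drive_tool --moves '[{"jaw":0,"offset":[0,0,0.08],"yaw":0},{"jaw":0,"offset":[0,0,0.17],"yaw":0},{"jaw":0,"offset":[0,0,0.25],"yaw":0},{"jaw":0,"offset":[0,0,0.29],"yaw":0},{"jaw":0,"offset":[0,0,0.3],"yaw":0},{"jaw":0,"offset":[0,0,0.3],"yaw":0},{"jaw":0,"offset":[-0.02,0,0.3],"yaw":0},{"jaw":0,"offset":[-0.04,0,0.3],"yaw":0},{"jaw":0,"offset":[-0.06,0,0.3],"yaw":0},{"jaw":0,"offset":[-0.08,0,0.3],"yaw":0},{"jaw":0,"offset":[-0.1,0,0.3],"yaw":0},{"jaw":0,"offset":[-0.12,0,0.3],"yaw":0},{"jaw":0,"offset":[-0.14,0,0.3],"yaw":0},{"jaw":0,"offset":[-0.155,0,0.3],"yaw":0},{"jaw":0,"offset":[-0.17,0,0.3],"yaw":0},{"jaw":0,"offset":[-0.17,0,0.3],"yaw":0}]'

```text
clock: 15.35
eef_pos: [0.561, -0.0415, 0.1791]
orientation: [0.0, 0.098, 0.995, -0.0]
force: [-0.2, -1.2, 0.2]
opening: 0.003
```

```bash
python3 - <<'E'
from h import *
s=grab_frame('scene')
cv2.imwrite('pics/z10.png',cv2.resize(s[110:260,220:420],(800,600),interpolation=cv2.INTER_CUBIC))
E
```

```text
(no output)
```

View pics/z10.png

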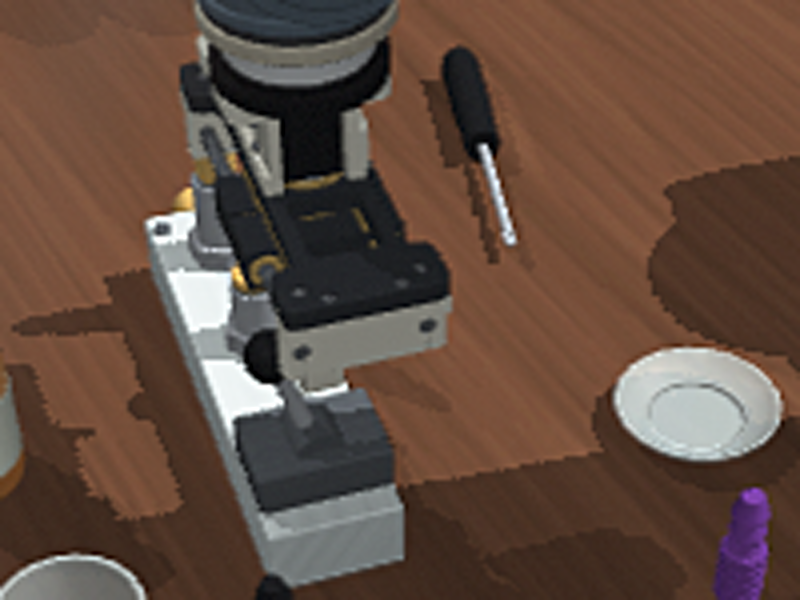

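The lever has passed vertical, with the knob at zoom (262,355). I'll continue gently to its stop.

drive_tool --moves '[{"jaw":0,"offset":[-0.01,0,0],"yaw":0},{"jaw":0,"offset":[-0.02,0,0],"yaw":0},{"jaw":0,"offset":[-0.03,0,0],"yaw":0},{"jaw":0,"offset":[-0.035,0,0],"yaw":0},{"jaw":0,"offset":[-0.035,0,0],"yaw":0}]'

```text
clock: 15.82
eef_pos: [0.574, -0.044, 0.1791]
orientation: [-0.0, 0.098, 0.995, 0.0]
force: [-1.3, 0.7, -0.4]
opening: 0.007
```

drive_tool --moves '[{"jaw":0,"offset":[-0.006,0,0],"yaw":0},{"jaw":0,"offset":[-0.012,0,0],"yaw":0},{"jaw":0,"offset":[-0.012,0,0],"yaw":0}]'

```text
clock: 16.07
eef_pos: [0.576, -0.0443, 0.1785]
orientation: [-0.004, 0.098, 0.995, 0.0]
force: [-17.9, 4.2, 8.4]
opening: 0.007
```

The stop is felt (−18 N). I'll back off and lift clear.

drive_tool --moves '[{"jaw":0,"offset":[0.03,0,0],"yaw":0},{"jaw":0,"offset":[0.08,0,0],"yaw":0},{"jaw":0,"offset":[0.16,0,0],"yaw":0},{"jaw":0,"offset":[0.22,0,0],"yaw":0},{"jaw":0,"offset":[0.24,0,-0.06],"yaw":0},{"jaw":0,"offset":[0.28,0,-0.15],"yaw":0},{"jaw":0,"offset":[0.36,0,-0.24],"yaw":0},{"jaw":0,"offset":[0.42,0,-0.3],"yaw":0},{"jaw":0,"offset":[0.42,0,-0.3],"yaw":0},{"jaw":0,"offset":[0.42,0,-0.3],"yaw":0},{"jaw":0,"offset":[0.42,0,-0.3],"yaw":0}]'

```text
clock: 16.98
eef_pos: [0.4141, -0.0122, 0.299]
orientation: [0.001, 0.098, 0.995, -0.0]
force: [0.2, 0.1, 0.0]
opening: 0.008
```

```bash
python3 - <<'E'
from h import *
np.set_printoptions(precision=4,suppress=True)
s=grab_frame('scene');t=grab_frame('top')
cv2.imwrite('pics/s11.png',s);cv2.imwrite('pics/t11.png',t)
r=lambda im:cv2.resize(im,(400,400),interpolation=cv2.INTER_CUBIC)
cv2.imwrite('pics/z11.png',np.hstack([r(t[210:310,350:450]),r(s[110:250,220:360])]))
T=camera_info('top');S=camera_info('scene')
X=(.567+.034*.981,-.0425-.034*.194,.1115);print('expect open knob',proj(T,X),proj(S,X))
m=(.5305,-.2228);print('tail top exp',proj(T,(*m,.159)),proj(S,(*m,.159)),sensors.get_obs()['clock'])
E
```

```text
expect open knob [388.1032 234.4786] [278.5519 204.1534]
tail top exp [477.5378 269.8849] [271.1712 127.4305] 17.0833
```

View pics/z11.png

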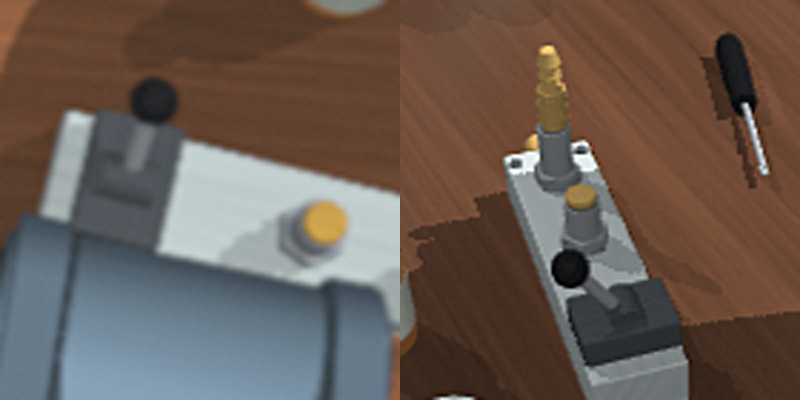

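View pics/s11.png

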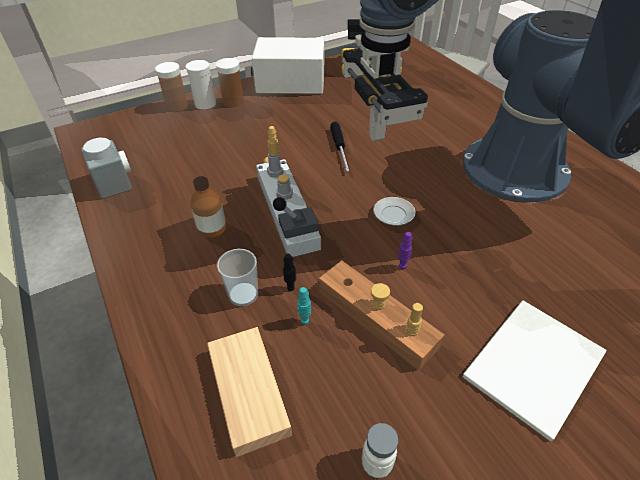

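The knob is at top (388.4,235.1) and scene (279.3,203.8), within 1 px of the fully open prediction. The tail's top is at scene (271.5,127), as predicted for fully home, and nothing else has moved. I'm handing in.

```bash
python3 -c "
from h import *
job_done()"
```

```text
the job is handed in; nothing more can be done
```

The hose tail is in the open fitting, fully home and locked, and the tap lever is all the way over. I handed the job in at about 17 s on the robot's clock, well inside the 61 s limit.

- **Insertion:** I felt the detents at about 6 N, then the snap into the groove, then a steep stop. I stopped pushing at 14.3 N. Forces were read only at the end of each move, so brief peaks in between were not seen, but nothing came near 35 N.
- **Lock:** The tail held against a 7 N upward pull before I let go. The last picture shows its top where a fully home tail should be.
- **Tap:** I swung the lever only after the lock check, and felt its end stop at about 18 N. The knob is within 1 pixel of its predicted fully open position in both the scene and top cameras.
- **Everything else:** The plug and joiner are still in the rack. Nothing is knocked over in the last pictures, and the arm is clear of everything.

No check failed. The only disagreements were 1–2 mm in where the fitting's mouth was. The cameras and the arm's own position reading differed on the stem's alignment, which I corrected before it entered. The cameras also put the mouth about 2–3 mm higher than the detents suggested, so I went by feel for the depth.

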